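# Pump up the air clamp on the carving bench

## Robot

A 6-joint arm with a two-finger parallel gripper is mounted at the origin on the work surface. World frame = base frame: x ahead of the robot, y to its left, z up, the work surface at z = 0. Lengths are in m, angles in rad, forces in N, time in s.
With the tool pointing down it reaches from about 0.425 to 0.925 m from the base axis. Payload 12.5 kg.
Tool frame: the origin (TCP) lies on the centre line of the jaws, within the pads' length; the fingertips stand 8 mm ahead of it and the grasp point (between the pads) lies 11 mm behind it (ctrl.tip_reach is the distance from the TCP to the fingertips, in m); z points along the fingers, y is the line along which they close (so a half turn about z gives the same grasp; the last joint's range is limited). The gripper opens to 85 mm and grips with 20 to 120 N. Pads are 22 mm wide; open, the fingers measure 114 mm over their backs; the gripper's body (76 mm by 85 mm) begins 54 mm behind the grasp point. The pads swing forward as they close: fully open they stand 13 mm farther back than shut.
Start: joints at [1.078, 0.491, 1.559, -0, 1.092, -0.106], TCP at [0.236, 0.579, 0.239] pointing down, gripper open.
Joint ranges: [-3.1, 3.1], [-0.84, 2.19], [0.05, 2.79], [-1.13, 4.28], [0.06, 2.93], [-2.69, 2.69]. Speed limits (rad/s): [2.22, 2.22, 2.79, 3.14, 3.14, 3.14].

## Interface

Orientations are given as a unit quaternion [w, x, y, z].
In Python, from station import ctrl gives the robot as it stands.
- The arm moves only by the tool apply_moves, never from a script. Its argument "series" is one flat list of numbers, 5 for each row, row after row: the opening in per cent of the stroke, from 0 (shut) to 100 (fully open), then the shift along the tool's x, y, z in units of 30 mm (1.0 is 30 mm), then the turn about the tool's z in units of 5 degrees (1.0 is 5 degrees). In form: [jaw, tx, ty, tz, twist, jaw, tx, ty, tz, twist, ...]. A call has 1 to 5 rows; each row is the pose to reach, as a shift and turn from the pose commanded when the call began, along the tool's axes at that moment; what a row does not reach only later rows make up. A row lasts 1/8 s, in which the tool goes at most 62.5 mm and 10.7 degrees, less where a joint would pass 70% of its speed; a pose out of reach is approached as far as the arm can. A call with a gripper value outside its range is refused whole. The fingers move at their own pace and stop on an object; "force" is the grip in N (left out, the last holds). Time passes only in rows, so rows that repeat a pose let the fingers close. It gives the time, the measured TCP pose, the force, the opening and the grip force at its end, in the units of the state.
- ctrl.get_state(): the state, without advancing time (a new reading comes with each control period).
- ctrl.snapshot(name): name is "scene" or "top" or "wrist"; returns a dict with "frame" (400x640x3 uint8, red, green, blue), "mtx" (3x3 intrinsics, pixels), "R" (3x3) and "t" (3): a world point X has camera coordinates R X + t. Camera axes: x right, y down, z forward; pixel columns grow to the right and rows downward; lengths in m; the calibration is good to about 2 mm. The wrist camera is an equidistant fisheye: a pixel r from the principal point sees the ray r / f radians off the axis. A picture is of the moment at which its call begins. There is no depth.
- ctrl.hand_in(): hands the job in; it is judged then, once.
Trained networks look in a picture, given as the dict that the camera call returned (one of the last four; its "shot" number tells which), for a name from the list of things; names that differ only in an ending like _2 or _b are one class to them, and where a whole thing is asked for, a point or a joint stands for the part that bears it (a point fixed in the world has none). Each returns a list of dicts, best first, with "confidence" (0 to 1); they miss things now and then, are a little off and sometimes report something else, mostly with a low value. They report only what shows in the picture. A call takes as long as a camera call.
- ctrl.recognise(picture, thing): "extent" ([left, top, width, height] in pixels, round what is visible of it).
- ctrl.cut_out(picture, thing): "mask" (400x640 bool, what is visible of it) and "extent" ([left, top, width, height] in pixels, round what is visible of it).
- ctrl.tip_of(picture, thing): "centre" ([row, column] in pixels: a listed point, or the origin of a listed thing).
The state is a dict: "t": time; "q": joint angles; "qvel": joint speeds; "joint_efforts": joint torques, N m; "ee_pos": TCP position; "tool_rot": TCP orientation; "wrist_force": force on the tool from outside, world axes, zero at the start; "moment": the same for the moment, N m; "gripper_width": finger opening in m; "grasp_force": force on a finger pad.
Only numpy, scipy, OpenCV 4.12 (cv2) and the standard library are available. Lean on these libraries where they do the work, as an engineer would, in place of code of your own. Each camera call takes 0.05 s, during which the arm holds its last target. There are 200 camera calls.

## Task

Pump up the hand-pumped air clamp that holds the carving: with the fingertips, press its red plunger right down and let it come right back up, again and again, until the indicator pin beside it stands fully out, its whole green band showing. Then leave the plunger up and take the hand clear of everything. Work only the plunger: do not touch the pin, grasp nothing, and leave the mallet, the wooden block and the gouge where they are.

Things in the scene. Friction and masses are not known exactly. Their poses are not given: they have to be found in the camera images.
- pump: Clamp unit, bolted to the bench. Origin on the bench under the plunger's axis, z up. In its frame: base plate 12 mm thick, x -55..65, y -100..270 mm; aluminium pump barrel 44 mm across, 80 mm high, at the origin; pin housing, a blue block 65 mm high, x -30..16, y -77..-47 mm; blue clamp frame and pine carving, 160 mm high, x -40..170, y 145..265 mm.
- plunger_top (a point): Centre of the flat top of the plunger's head, a red round palm button 46 mm across and 14 mm thick. At rest its top is 125 mm above the bench, and it moves straight down 25 mm to 100 mm. Moves with the plunger.
- plunger (a joint): How far the plunger is pressed: 0 m up, 0.025 m right down against a hard stop (0.022 or more counts as right down). A spring returns it by itself. Pressed slowly it takes about 5 N at first and 8 to 14 N near the bottom, more when pushed fast; at the stop it is solid, so go slowly there or stop on force (about 20 N).
- pin (a joint): How far the pin stands out: 0 m in, 0.035 m fully out (starts at 0 to 0.012). Ratcheted: it rises only in the lower part of a downstroke and stays put as the plunger returns. A full stroke (right up to right down) adds 7 mm, the first one 3 to 10 mm, a half stroke little or nothing. Three to six full strokes do it; once fully out, more strokes do nothing.
- pin_top (a point): Centre of the top of the indicator pin, a thin upright pin 10 mm across: yellow above, then a 10 mm green band, then bare steel. It lies 62 mm from the plunger's axis, and its top is 68 mm above the bench when in, 103 mm when fully out. Moves with the pin.
- mallet: Bystander: a carver's mallet standing on its brass head (60 mm across), wooden handle upwards, 158 mm high, loose. Origin at the centre of its underside.
- block: Bystander: a loose pine block 62 x 62 mm, 58 mm high, with bored spots. Origin at the centre of its underside.
- gouge: Bystander: a carving gouge lying on the bench on the robot's side of the pump, 220 mm long along its x axis, 24 mm wide and 22 mm high, loose. Origin under its middle, at bench height.

How it is judged:
By the outcome, as a careful person would: the job done as asked, in the order asked, and still so for the second after the job is handed in, with the robot touching nothing.
It also fails if it takes over 48 s, if anything falls off the work surface, if the arm or the gripper's body presses on something with over 40 N, if the wrist force passes 120 N, or if a joint passes its speed limit or range.

## Working session

There is one attempt and no reset: what is moved stays moved. The work goes in short steps, Python scripts to look and compute and a tool call to move; the robot and the scene stay as the last step left them, time stands still between calls to the robot, and variables do not carry over. Pictures are saved under pics/ and viewed, at most 10 in all, crops included, and the job is handed in when it is done.

Besides the shell and the picture viewer there is one more tool, called in YAML: its name, and indented under it one key for each argument. apply_moves: Moves the arm, as the interface text tells. Its arguments: {"type":"object","properties":{"series":{"type":"array","items":{"type":"number"}},"force":{"type":"number"}},"required":["series"]}

```bash
mkdir -p pics; cat > h.py <<'E'
import numpy as np, cv2
from station import ctrl
from scipy.spatial.transform import Rotation as Ro
def ray(p,rc):
    K=p["mtx"];R=np.array(p["R"]);t=np.array(p["t"])
    d=np.linalg.inv(K)@[rc[1],rc[0],1]
    return -R.T@t, R.T@d
def atz(p,rc,z):
    c,d=ray(p,rc); return c+d*(z-c[2])/d[2]
def tri(a,b):
    A=np.zeros((3,3));y=np.zeros(3)
    for c,d in(a,b):
        d=d/np.linalg.norm(d);P=np.eye(3)-np.outer(d,d);A+=P;y+=P@c
    return np.linalg.solve(A,y)
E
python3 - <<'E'
from h import *
P={}
for n in("scene","top"):
    p=P[n]=ctrl.snapshot(n); cv2.imwrite(f"pics/{n}1.png",p["frame"][:,:,::-1])
    for th,z in(("plunger_top",.125),("pin_top",.072),("mallet",0),("block",0),("gouge",0),("pump",0)):
        r=ctrl.tip_of(p,th)
        for q in r[:2]: print(n,th,np.round(q["centre"]),round(q["confidence"],2),np.round(atz(p,q["centre"],z),3))
s=ctrl.get_state();print(s["t"],s["ee_pos"],s["tool_rot"],s["wrist_force"],Ro.from_quat(np.roll(s["tool_rot"],-1)).as_matrix().round(3), ctrl.tip_reach)
E
```

```text
scene plunger_top [186. 326.] 0.72 [ 0.543 -0.033  0.125]
scene plunger_top [230. 321.] 0.65 [0.61  0.033 0.125]
scene pin_top [195. 294.] 0.48 [ 0.568 -0.092  0.072]
scene mallet [294. 307.] 0.56 [0.657 0.049 0.   ]
scene mallet [193. 295.] 0.37 [ 0.524 -0.146  0.   ]
scene block [174. 257.] 0.85 [ 0.549 -0.245  0.   ]
scene gouge [187. 347.] 0.69 [ 0.431 -0.09   0.   ]
scene pump [229. 323.] 0.66 [ 0.541 -0.04   0.   ]
scene pump [188. 323.] 0.47 [ 0.471 -0.119  0.   ]
top plunger_top [194. 326.] 0.85 [ 0.548 -0.044  0.125]
top mallet [158. 289.] 0.96 [0.652 0.05  0.   ]
top mallet [194. 325.] 0.28 [ 0.561 -0.043  0.   ]
top block [197. 406.] 0.59 [ 0.553 -0.246  0.   ]
top gouge [248. 342.] 0.68 [ 0.424 -0.085  0.   ]
top gouge [199. 324.] 0.42 [ 0.548 -0.04   0.   ]
top pump [202. 321.] 0.78 [ 0.541 -0.032  0.   ]
0.7 [0.23576779 0.57884771 0.23934928] [2.74127035e-05 1.92203424e-01 9.81355103e-01 6.20931666e-05] [0.27092484 0.09208211 0.087421  ] [[-0.926  0.377  0.   ]
 [ 0.377  0.926  0.   ]
 [-0.     0.    -1.   ]] 0.008
```

```bash
python3 - <<'E'
import cv2,numpy as np
a=cv2.imread("pics/scene1.png")[100:350,170:490];b=cv2.imread("pics/top1.png")[80:330,170:490]
cv2.imwrite("pics/v1.png",cv2.resize(np.vstack([a,b]),None,fx=1.2,fy=1.2,interpolation=cv2.INTER_CUBIC))
E
```

```text
(no output)
```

View pics/v1.png

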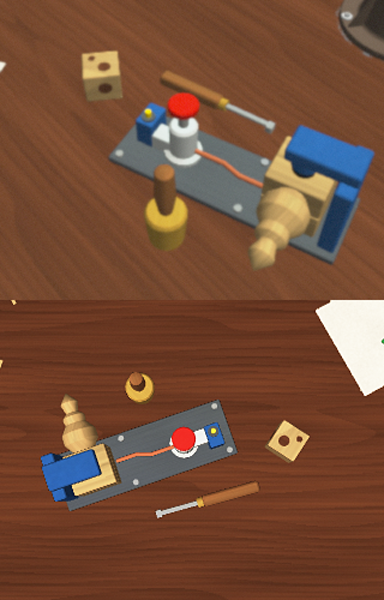

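The view shows the red button at about (322,197) in top and (323,188) in scene. The pin is to its right in top, the carving is at the far left end, and the mallet stands about 14 cm away. I'll refine the button centre from its red colour.

```bash
python3 - <<'E'
from h import *
r=[]
for n in("scene","top"):
    p=ctrl.snapshot(n); 
    for q in ctrl.cut_out(p,"plunger_top")[:2]: print(n,q["extent"],q["confidence"])
    f=p["frame"].astype(int); m=((f[:,:,0]>150)&(f[:,:,1]<60)&(f[:,:,2]<60)).astype(np.uint8)
    k,l,st,c=cv2.connectedComponentsWithStats(m); i=1+st[1:,4].argmax()
    print(st[i],c[i]); rc=c[i][::-1]; r.append(ray(p,rc)); print(atz(p,rc,.12))
print(tri(*r))
s=ctrl.get_state(); M=Ro.from_quat(np.roll(s["tool_rot"],-1)).as_matrix()
print(M.T@(np.array([.549,-.040,.16])-s["ee_pos"])/.03)
E
```

```text
scene [312.4, 178.3, 24.9, 26.2] 0.78
[310 177  26  21 432] [322.9375     187.10416667]
[ 0.54440076 -0.03779406  0.12      ]
top [314.1, 187.0, 21.0, 19.1] 0.77
[313 186  20  20 305] [322.5442623  195.18032787]
[ 0.54601896 -0.03718949  0.12      ]
[ 0.5456201  -0.03695086  0.12158146]
[-17.45071773 -15.16637525   2.64340149]
```

apply_moves:
  series: [0, -17.3, -15.12, 0, 0, 0, -17.3, -15.12, 0, 0, 0, -17.3, -15.12, 0, 0, 0, -17.3, -15.12, 0, 0, 0, -17.3, -15.12, 0, 0]
  force: 30

```text
t: 1.52
ee_pos: [0.3767, 0.2979, 0.2396]
tool_rot: [0.0, 0.192, 0.981, 0.0]
wrist_force: [0.7, 0.9, -0.1]
gripper_width: 0.0
grasp_force: 0.0
```

apply_moves:
  series: [0, -9.43, -8.22, 0, 0, 0, -9.43, -8.22, 0, 0, 0, -9.43, -8.22, 0, 0, 0, -9.43, -8.22, 0, 0, 0, -9.43, -8.22, 0, 0]

```text
t: 2.15
ee_pos: [0.5175, 0.0185, 0.2396]
tool_rot: [0.0, 0.192, 0.981, 0.0]
wrist_force: [1.7, 1.9, -0.1]
gripper_width: 0.0
grasp_force: 0.0
```

apply_moves:
  series: [0, 0, 0, 0, 0]

```text
t: 2.28
ee_pos: [0.5182, 0.0172, 0.2391]
tool_rot: [0.0, 0.195, 0.981, -0.0]
wrist_force: [0.8, 0.9, -0.2]
gripper_width: -0.0001
grasp_force: 0.0
```

apply_moves:
  series: [0, -1.52, -1.33, 0, 0, 0, -1.52, -1.33, 1.5, 0, 0, -1.52, -1.33, 2.6, 0, 0, -1.52, -1.33, 2.9, 0, 0, -1.52, -1.33, 2.9, 0]

```text
t: 2.9
ee_pos: [0.5441, -0.033, 0.1527]
tool_rot: [-0.0, 0.192, 0.981, 0.0]
wrist_force: [0.5, -0.4, 0.7]
gripper_width: 0.0
grasp_force: 0.0
```

```bash
python3 - <<'E'
from h import *
I=[]
for n in("scene","top"):
    p=ctrl.snapshot(n); I.append(cv2.resize(p["frame"][140:240,260:400,::-1],None,fx=4,fy=2.9,interpolation=cv2.INTER_CUBIC))
cv2.imwrite("pics/v2.png",np.vstack(I))
w=ctrl.snapshot("wrist");cv2.imwrite("pics/w2.png",w["frame"][:,:,::-1])
print(ctrl.get_state()["ee_pos"])
E
```

```text
[ 0.54449374 -0.03331637  0.15359965]
```

View pics/v2.png

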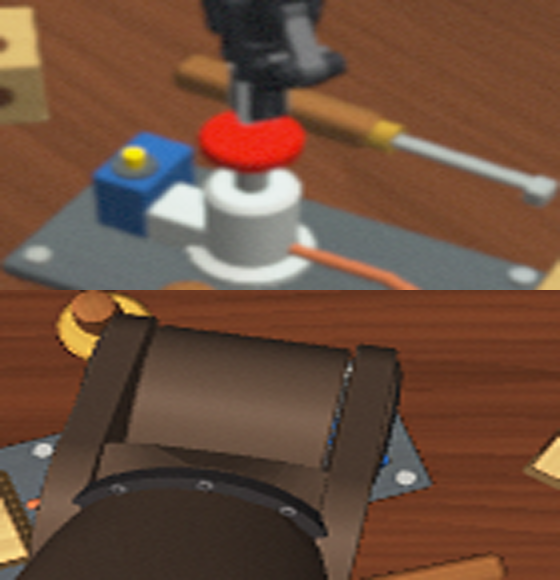

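View pics/w2.png

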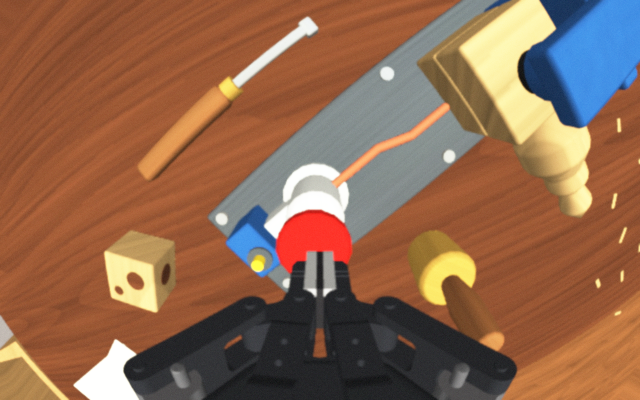

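The fingertips are just above the red button, about 3 mm off centre, and the pin with its yellow top shows in the scene view. I'll make the first downstroke now.

apply_moves:
  series: [0, -0.08, -0.1, 0.3, 0, 0, -0.08, -0.1, 0.55, 0, 0, -0.08, -0.1, 0.75, 0, 0, -0.08, -0.1, 0.95, 0, 0, -0.08, -0.1, 1.1, 0]

```text
t: 3.68
ee_pos: [0.545, -0.0374, 0.1193]
tool_rot: [0.0, 0.192, 0.981, -0.0]
wrist_force: [-2.4, -1.6, 10.1]
gripper_width: 0.0
grasp_force: 4.9
```

apply_moves:
  series: [0, 0, 0, 0.1, 0, 0, 0, 0, 0.2, 0, 0, 0, 0, 0.3, 0]

```text
t: 4.05
ee_pos: [0.545, -0.0374, 0.1106]
tool_rot: [0.0, 0.192, 0.981, -0.0]
wrist_force: [-4.0, -1.6, 10.7]
gripper_width: 0.0003
grasp_force: 5.5
```

apply_moves:
  series: [0, 0, 0, 0.07, 0, 0, 0, 0, 0.12, 0]

```text
t: 4.3
ee_pos: [0.5451, -0.0373, 0.1079]
tool_rot: [0.0, 0.192, 0.981, -0.0]
wrist_force: [-10.1, -1.0, 34.2]
gripper_width: -0.0001
grasp_force: 16.9
```

apply_moves:
  series: [0, 0, 0, 0.03, 0, 0, 0, 0, 0.03, 0]

```text
t: 4.55
ee_pos: [0.5451, -0.0374, 0.1079]
tool_rot: [0.001, 0.192, 0.981, -0.0]
wrist_force: [-9.4, 0.2, 30.8]
gripper_width: 0.0001
grasp_force: 15.7
```

Bottomed at TCP z = 0.108, so from here it's full strokes. I'll go up 31 mm and then back down.

apply_moves:
  series: [0, 0, 0, -0.3, 0, 0, 0, 0, -0.7, 0, 0, 0, 0, -1.1, 0, 0, 0, 0, -1.1, 0, 0, 0, 0, -1.1, 0]

```text
t: 5.18
ee_pos: [0.5449, -0.0372, 0.1383]
tool_rot: [-0.0, 0.192, 0.981, 0.0]
wrist_force: [0.8, 0.8, -0.2]
gripper_width: -0.0002
grasp_force: 0.0
```

```bash
python3 - <<'E'
from h import *
p=ctrl.snapshot("scene"); cv2.imwrite("pics/v3.png",cv2.resize(p["frame"][140:240,260:400,::-1],None,fx=4,fy=4,interpolation=cv2.INTER_CUBIC))
E
```

```text
(no output)
```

View pics/v3.png

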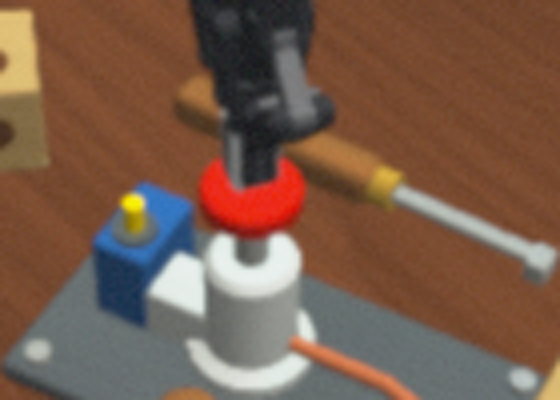

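The pin has risen to about (133,200) in the crop and the button is back up. Next stroke.

apply_moves:
  series: [0, 0, 0, 0.25, 0, 0, 0, 0, 0.5, 0, 0, 0, 0, 0.75, 0, 0, 0, 0, 0.92, 0, 0, 0, 0, 1.02, 0]

```text
t: 5.85
ee_pos: [0.5453, -0.0372, 0.1081]
tool_rot: [0.0, 0.192, 0.981, 0.0]
wrist_force: [-1.5, -0.1, 11.7]
gripper_width: -0.0004
grasp_force: 5.7
```

apply_moves:
  series: [0, 0, 0, 0.01, 0, 0, 0, 0, 0.01, 0]

```text
t: 6.1
ee_pos: [0.5453, -0.0372, 0.108]
tool_rot: [0.0, 0.192, 0.981, 0.0]
wrist_force: [-1.3, 0.6, 11.7]
gripper_width: 0.0
grasp_force: 5.8
```

apply_moves:
  series: [0, 0, 0, -0.3, 0, 0, 0, 0, -0.7, 0, 0, 0, 0, -1.03, 0, 0, 0, 0, -1.03, 0, 0, 0, 0, -1.03, 0]

```text
t: 6.72
ee_pos: [0.5448, -0.0372, 0.1381]
tool_rot: [-0.0, 0.192, 0.981, 0.0]
wrist_force: [-0.4, 0.0, 0.0]
gripper_width: -0.0
grasp_force: 0.0
```

apply_moves:
  series: [0, 0, 0, 0.25, 0, 0, 0, 0, 0.5, 0, 0, 0, 0, 0.75, 0, 0, 0, 0, 0.93, 0, 0, 0, 0, 1.03, 0]

```text
t: 7.35
ee_pos: [0.5452, -0.0373, 0.1078]
tool_rot: [0.0, 0.192, 0.981, 0.0]
wrist_force: [-6.7, 1.5, 39.5]
gripper_width: -0.0001
grasp_force: 20.1
```

apply_moves:
  series: [0, 0, 0, 0, 0, 0, 0, 0, -0.4, 0, 0, 0, 0, -1.03, 0, 0, 0, 0, -1.03, 0, 0, 0, 0, -1.03, 0]

```text
t: 7.98
ee_pos: [0.5447, -0.0372, 0.1378]
tool_rot: [-0.001, 0.192, 0.981, 0.0]
wrist_force: [-0.2, 1.2, -0.5]
gripper_width: 0.0002
grasp_force: 0.0
```

apply_moves:
  series: [0, 0, 0, 0.25, 0, 0, 0, 0, 0.5, 0, 0, 0, 0, 0.75, 0, 0, 0, 0, 0.93, 0, 0, 0, 0, 1.03, 0]

```text
t: 8.6
ee_pos: [0.5451, -0.0372, 0.1077]
tool_rot: [0.0, 0.192, 0.981, 0.0]
wrist_force: [-10.6, 1.6, 45.7]
gripper_width: 0.0002
grasp_force: 22.8
```

apply_moves:
  series: [0, 0, 0, 0, 0, 0, 0, 0, -0.4, 0, 0, 0, 0, -1.03, 0, 0, 0, 0, -1.03, 0, 0, 0, 0, -1.03, 0]

```text
t: 9.22
ee_pos: [0.5447, -0.0372, 0.1377]
tool_rot: [-0.001, 0.192, 0.981, 0.0]
wrist_force: [0.4, -0.0, -0.2]
gripper_width: 0.0001
grasp_force: 0.0
```

```bash
python3 - <<'E'
from h import *
p=ctrl.snapshot("scene"); cv2.imwrite("pics/v4.png",cv2.resize(p["frame"][140:240,260:400,::-1],None,fx=4,fy=4,interpolation=cv2.INTER_CUBIC))
E
```

```text
(no output)
```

View pics/v4.png

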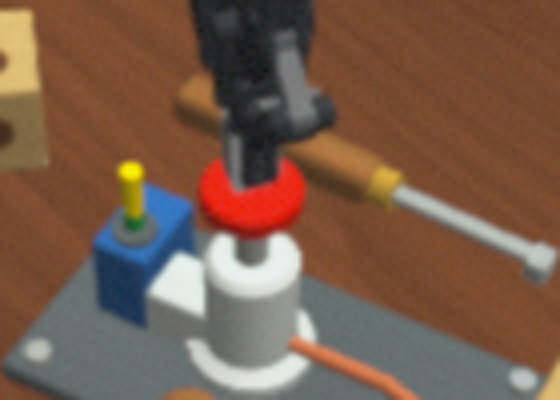

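The pin is taller, with its top at about (131,168) and the green just starting to show at (133,222). I'll do two more strokes, slightly softer.

apply_moves:
  series: [0, 0, 0, 0.25, 0, 0, 0, 0, 0.5, 0, 0, 0, 0, 0.75, 0, 0, 0, 0, 0.92, 0, 0, 0, 0, 1.0, 0]

```text
t: 9.9
ee_pos: [0.5451, -0.0372, 0.1083]
tool_rot: [-0.0, 0.192, 0.981, 0.0]
wrist_force: [-2.5, 0.3, 11.0]
gripper_width: 0.0001
grasp_force: 5.4
```

apply_moves:
  series: [0, 0, 0, 0, 0, 0, 0, 0, -0.4, 0, 0, 0, 0, -1.0, 0, 0, 0, 0, -1.0, 0, 0, 0, 0, -1.0, 0]

```text
t: 10.52
ee_pos: [0.5447, -0.0372, 0.1378]
tool_rot: [-0.001, 0.192, 0.981, 0.0]
wrist_force: [-0.1, -0.8, 0.1]
gripper_width: 0.0001
grasp_force: 0.0
```

apply_moves:
  series: [0, 0, 0, 0.25, 0, 0, 0, 0, 0.5, 0, 0, 0, 0, 0.75, 0, 0, 0, 0, 0.92, 0, 0, 0, 0, 1.0, 0]

```text
t: 11.15
ee_pos: [0.5451, -0.0372, 0.1082]
tool_rot: [-0.0, 0.192, 0.981, 0.0]
wrist_force: [-1.2, 0.5, 11.1]
gripper_width: 0.0001
grasp_force: 5.5
```

apply_moves:
  series: [0, 0, 0, 0, 0, 0, 0, 0, -0.4, 0, 0, 0, 0, -1.0, 0, 0, 0, 0, -1.0, 0, 0, 0, 0, -1.0, 0]

```text
t: 11.78
ee_pos: [0.5446, -0.0372, 0.1377]
tool_rot: [-0.001, 0.192, 0.981, 0.0]
wrist_force: [-0.5, -0.9, 0.9]
gripper_width: -0.0002
grasp_force: 0.0
```

```bash
python3 - <<'E'
from h import *
p=ctrl.snapshot("scene"); cv2.imwrite("pics/v5.png",cv2.resize(p["frame"][140:240,260:400,::-1],None,fx=4,fy=4,interpolation=cv2.INTER_CUBIC))
E
```

```text
(no output)
```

View pics/v5.png

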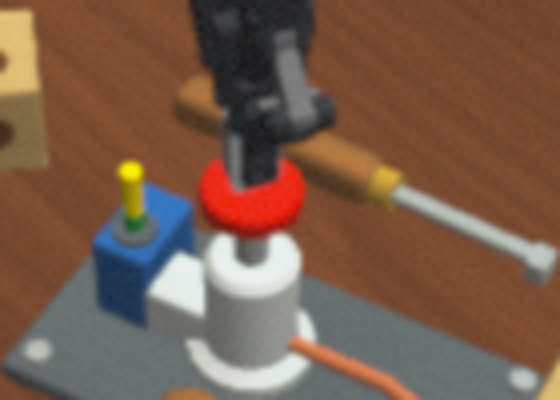

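The pin looks unchanged from the last picture, top at about (131,168) in the crop. I'll measure the actual pin height and button height from pixels.

```bash
python3 - <<'E'
from h import *
p=ctrl.snapshot("scene");t=ctrl.snapshot("top")
def proj(p,X):
    x=p["mtx"]@(np.array(p["R"])@X+p["t"]); return (x[:2]/x[2]).round(1)
def yel(f,box):
    f=f.astype(int);m=((f[:,:,0]>150)&(f[:,:,1]>130)&(f[:,:,2]<80));r,c=np.nonzero(m);k=(r>box[0])&(r<box[1])&(c>box[2])&(c<box[3]);return r[k],c[k]
for n in("scene1","top1"):
    r,c=yel(cv2.imread(f"pics/{n}.png")[:,:,::-1],(175,210,285,300) if n=="scene1" else (180,200,340,360)); print(n,len(r),r.mean(),c.mean(),r.min(),r.max())
    if n=="top1": xy=atz(t,(r.mean(),c.mean()),.070); print(xy, np.hypot(*(xy[:2]-[.5455,-.037])))
for z in(.065,.068,.075,.083,.089,.096,.103): print(z,proj(p,np.array([*xy[:2],z])))
r,c=yel(p["frame"],(160,210,285,300)); print("now",r.min(),r.max(),c.mean())
f=p["frame"].astype(int)
m=((f[:,:,0]>150)&(f[:,:,1]<60)&(f[:,:,2]<60)); r,c=np.nonzero(m);print("red",r.min(),r.max(),c.min(),c.max())
for q in ctrl.tip_of(p,"pin_top"): print(q)
for i in range(178,203): print(i,f[i,291:296].tolist())
E
```

```text
scene1 23 194.1304347826087 293.17391304347825 192 197
top1 16 188.5 347.5 187 190
[ 0.56659273 -0.09610882  0.07      ] 0.06275950711951933
0.065 [293. 196.]
0.068 [292.9 194.9]
0.075 [292.8 192.4]
0.083 [292.6 189.4]
0.089 [292.4 187.1]
0.096 [292.2 184.5]
0.103 [292.  181.8]
now 180 193 292.74468085106383
red 180 197 309 335
{'centre': [184.8, 293.4], 'confidence': 0.42}
{'centre': [188.7, 347.9], 'confidence': 0.23}
178 [[123, 78, 50], [125, 78, 50], [128, 79, 50], [132, 80, 48], [132, 81, 52]]
179 [[126, 82, 46], [134, 89, 49], [135, 88, 50], [131, 84, 49], [130, 79, 51]]
180 [[175, 138, 31], [190, 150, 10], [187, 148, 30], [162, 124, 42], [138, 92, 48]]
181 [[236, 218, 10], [241, 225, 10], [238, 220, 10], [220, 188, 10], [163, 126, 35]]
182 [[244, 233, 10], [246, 238, 10], [245, 237, 10], [238, 222, 10], [189, 155, 11]]
183 [[242, 226, 10], [245, 234, 10], [244, 235, 10], [236, 219, 10], [189, 156, 24]]
184 [[214, 184, 10], [229, 208, 10], [228, 208, 10], [213, 185, 10], [165, 135, 28]]
185 [[157, 133, 10], [177, 154, 10], [188, 163, 10], [174, 151, 10], [146, 127, 65]]
186 [[1
[... 708 characters left out ...]
2], [97, 120, 34], [101, 124, 43], [84, 116, 65]]
195 [[58, 90, 62], [40, 94, 46], [46, 105, 47], [50, 111, 53], [56, 110, 66]]
196 [[59, 89, 69], [31, 85, 45], [22, 93, 43], [34, 104, 54], [57, 105, 69]]
197 [[78, 95, 87], [59, 88, 66], [54, 98, 63], [61, 103, 68], [78, 111, 88]]
198 [[95, 107, 105], [89, 104, 97], [89, 105, 95], [93, 108, 99], [97, 113, 104]]
199 [[100, 110, 111], [100, 108, 107], [102, 110, 107], [100, 107, 106], [98, 108, 106]]
200 [[85, 97, 102], [92, 101, 104], [93, 102, 103], [92, 100, 102], [90, 98, 105]]
201 [[64, 89, 119], [73, 91, 116], [70, 89, 112], [69, 86, 114], [67, 91, 123]]
202 [[52, 103, 162], [56, 104, 163], [64, 110, 167], [57, 106, 165], [58, 106, 168]]
```

The pin's top sits at about z = 0.101–0.103, with roughly 24 mm of yellow and about 10 mm of green showing, which fits fully out. Time allows one more firm stroke to confirm, then I'll retreat upward.

apply_moves:
  series: [0, 0, 0, 0.2, 0, 0, 0, 0, 0.5, 0, 0, 0, 0, 0.75, 0, 0, 0, 0, 0.93, 0, 0, 0, 0, 1.01, 0]

```text
t: 12.6
ee_pos: [0.5452, -0.0373, 0.1084]
tool_rot: [0.0, 0.192, 0.981, 0.0]
wrist_force: [-2.4, -0.3, 11.5]
gripper_width: 0.0005
grasp_force: 5.3
```

apply_moves:
  series: [0, 0, 0, 0.01, 0, 0, 0, 0, 0.01, 0]

```text
t: 12.85
ee_pos: [0.5452, -0.0372, 0.1084]
tool_rot: [0.0, 0.192, 0.981, 0.0]
wrist_force: [-2.2, -0.4, 9.2]
gripper_width: -0.0002
grasp_force: 5.0
```

apply_moves:
  series: [0, 0, 0, -0.3, 0, 0, 0, 0, -1.0, 0, 0, 0, 0, -2.5, 0, 0, 0, 0, -4.5, 0, 0, 0, 0, -5, 0]

```text
t: 13.48
ee_pos: [0.5459, -0.0374, 0.2611]
tool_rot: [0.003, 0.192, 0.981, 0.0]
wrist_force: [0.4, -0.4, 0.6]
gripper_width: -0.0002
grasp_force: 0.0
```

apply_moves:
  series: [0, 5, 4, 0, 0, 0, 5, 4, 0, 0, 0, 5, 4, 0, 0, 0, 5, 4, 0, 0, 0, 5, 4, 0, 0]

```text
t: 14.1
ee_pos: [0.4515, 0.1306, 0.2576]
tool_rot: [-0.0, 0.192, 0.981, -0.0]
wrist_force: [-0.3, -0.9, -0.7]
gripper_width: 0.0001
grasp_force: 0.0
```

```bash
python3 - <<'E'
from h import *
p=ctrl.snapshot("scene"); f=p["frame"].astype(int)
for i in (180,181,185,192,193,194,195,196,197,198): print(i,f[i,292:294].tolist())
t=ctrl.snapshot("top")
cv2.imwrite("pics/v6.png",np.vstack([cv2.resize(p["frame"][140:240,250:410,::-1],None,fx=3,fy=3,interpolation=cv2.INTER_CUBIC),cv2.resize(t["frame"][130:290,200:440,::-1],(480,300))]))
print(ctrl.get_state()["t"])
E
```

```text
180 [[189, 150, 19], [187, 147, 29]]
181 [[241, 225, 10], [238, 220, 10]]
185 [[181, 155, 10], [187, 162, 10]]
192 [[140, 123, 10], [165, 144, 10]]
193 [[131, 124, 10], [154, 141, 10]]
194 [[87, 111, 42], [98, 122, 40]]
195 [[44, 93, 45], [46, 104, 46]]
196 [[33, 88, 45], [28, 96, 45]]
197 [[64, 93, 70], [53, 95, 64]]
198 [[93, 104, 98], [86, 103, 95]]
14.2
```

View pics/v6.png

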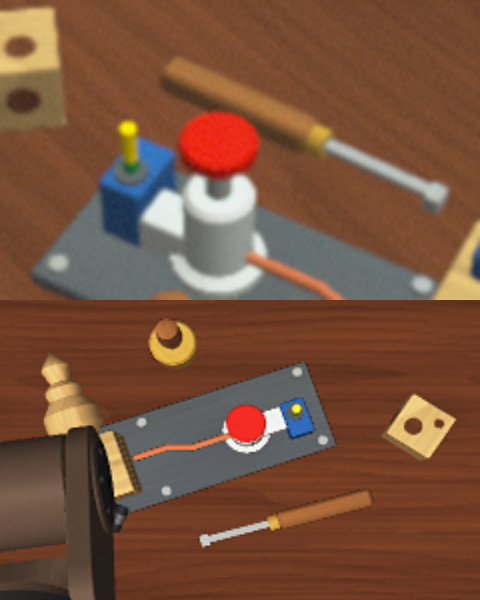

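The pin hasn't moved over three further full strokes. It's fully out with the green band showing, the plunger is up, the bystanders are where they were, and the hand is clear.

```bash
python3 -c "
from station import ctrl;print(ctrl.hand_in())"
```

```text
the job is handed in; nothing more can be done
None
```

I pumped the clamp with seven full strokes until the pin stood fully out with its green band showing, left the plunger up with the hand clear and the bystanders where they were, and handed the job in at about 14 s; no verdict came back.

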